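# Take the pot off the heat

### The job

Cooking is finished: first turn the dial on the hob back to zero, so that the red pointer on its grip bar points at the green mark on its base. Then slide the small red lidded pot along the surface, gently and without lifting or tipping it, until it stands in the middle of the round grey rest disc, and let go of it. Leave the dial at zero and the other things where they are.

Things in the scene. Friction and masses are not known exactly. Their poses are not given: they have to be found in the camera images.
- pot: Loose round red pot, 110 mm in diameter from 18 to 64 mm above its foot (foot 92 mm), smooth, no ears; lid fixed, its steel knob (21 mm wide) reaches 80 mm. 0.4 to 0.9 kg. Origin at the centre of its underside, z up. Starts on the hob glass, whose top is 4.5 mm above the worktop (z = 0); slides well when pushed low; at the hob's left edge it just drops those 4.5 mm.
- rest_disc: Flat round grey disc, 150 mm in diameter, under 1 mm thin, fixed on the wooden worktop to the left (+y) of the hob: the target. The pot slides over its edge without a bump. Origin at its centre on the worktop, z up. The way from the hob to the disc is clear.
- dial_base: Fixed round base of the hob dial, 72 mm in diameter, 8 mm high, white scale on a black rim, on the hob glass to the right (-y) of the pot; a green mark at its edge (zero) and black ticks every 30 degrees clockwise from it, two grey dots the other way. Origin at the centre of its underside, on the dial's axis; its +x axis points from the axis to the green mark.
- dial (a joint): Angle of the dial in rad: 0 when the red pointer is at the green mark, growing as it turns CLOCKWISE seen from above; stops at -1.0 and 2.6. It stays where it is left (friction torque about 0.05 N m); no detent at zero.
- dial_grip (a point): Grip point of the dial, on its axis 43 mm above the hob glass (glass top at z = 4.5 mm), turning with the dial. The grip is an upright steel bar 42 mm long, 13 mm thick, 20 to 52 mm above the glass, on a round neck 40 mm wide, 8 to 20 mm above the glass. Site +x runs along the bar to its end with the red pointer; grip the bar across its thickness (point y).
- coffee_tin: Bystander: loose black round tin, 79 mm in diameter, 113 mm high. Origin at the centre of its underside.
- small_pan: Bystander: loose small steel pan, 62 mm in diameter, 58 mm high, with a long handle, 158 mm in all. Origin under the middle of its whole length.
- honey_jar: Bystander at the back of the hob: loose amber jar with cork lid, 55 mm in diameter, 81 mm high. Origin at the centre of its underside.
- spread_jar: Bystander: loose pale glass jar with black lid, 59 mm in diameter, 91 mm high. Origin at the centre of its underside.
- teaspoon: Bystander: loose steel teaspoon lying flat on the hob near its front edge, 132 x 28 x 11 mm. Origin under its middle.

How it is judged:
On the way, in this order (a step that is already met when the one before it is completed fails the run):
1. the dial is turned to zero (within 0.14 rad) while the pot is still where it was (within 30 mm) (value of joint dial between -0.14 and 0.14 rad and distance of pot from where it was at the start of the episode below 0.03 m), for 0.2 s.
2. the pot has been slid onto the rest disc (horizontal distance between pot and rest_disc below 0.02 m and height (world z) of pot below 0.008 m), for 0.2 s.
At the end, for the whole second after the job is handed in: The pot stands upright and still, in the middle of the disc (centres within 20 mm), and the dial is within 0.14 rad (8 degrees) of zero (horizontal distance between pot and rest_disc below 0.02 m and height (world z) of pot below 0.005 m and angle between pot's own z axis and vertical below 0.1 rad and linear speed of pot below 0.02 m/s and value of joint dial between -0.14 and 0.14 rad); the robot touches nothing.
It fails at once if the pot is lifted (more than about 15 mm off the hob) (height (world z) of pot above 0.02 m).
It fails at once if the pot is tipped by more than 0.25 rad (angle between pot's own z axis and vertical above 0.25 rad).
It fails at once if the pot is shoved faster than 0.4 m/s (linear speed of pot above 0.4 m/s).
It fails at once if a bystander is moved by more than 25 mm (distance of any of coffee_tin, small_pan, honey_jar, spread_jar, teaspoon from where it was at the start of the episode above 0.025 m).
It also fails if it takes over 45 s, if anything falls off the work surface, if the arm or the gripper's body presses on something with over 40 N, if the wrist force passes 120 N, or if a joint passes its speed limit or range.

### The arm

A 6-joint arm with a two-finger parallel gripper is mounted at the origin on a cart in front of the work surface, level with it; the furniture and walls round the work are solid. World frame = base frame: x ahead of the robot, y to its left, z up, the work surface at z = 0. Lengths are in m, angles in rad, forces in N, time in s.
With the tool pointing down it reaches from about 0.35 to 0.775 m from the base axis. Payload 5.5 kg.
Tool frame: the origin (TCP) lies at the very end of the fingers, on their centre line; the grasp point (between the pads) lies 19 mm behind it (env.grip_depth is the distance from the TCP to the grasp point, in m); z points along the fingers, y is the direction in which the jaws open and shut (so a half turn about z gives the same grasp; the last joint's range is limited). The gripper opens to 85 mm and grips with 20 to 120 N. Pads are 22 mm wide; open, the fingers measure 114 mm over their backs; the gripper's body (76 mm by 85 mm) begins 54 mm behind the grasp point. The pads swing forward as they close: fully open they stand 13 mm farther back than shut.
Start: joints at [-1.394, 0.313, 0.046, 1.304, 0, 1.431], TCP at [0.179, -0.546, 0.231] pointing down, gripper open.
Joint ranges: [-2.76, 2.76], [-0.86, 1.69], [-1.03, 1.26], [-2.2, 2.34], [-1.47, 1.5], [-3.14, 3.14]. Speed limits (rad/s): [2.57, 2.57, 3.14, 3.14, 3.14, 3.14].

### API

Orientations are given as a unit quaternion [w, x, y, z].
In Python, from workcell import env gives the robot as it stands.
- The arm moves only by the tool step_arm, never from a script. Its argument "series" is a list of rows, each a list of 3 entries, a list of its own where there are three numbers: the shift along the world's x, y, z in cm, then the turn about the world's z in rad, then the closure in counts, from 0 (fully open) to 255 (shut). A call has 1 to 5 rows; each row is the pose to reach, as a shift and turn from the pose measured when the call began; what a row does not reach only later rows make up. A row lasts 1/8 s, in which the tool goes at most 62.5 mm and 10.7 degrees, less where a joint would pass 70% of its speed; a pose out of reach is approached as far as the arm can. A call with a gripper value outside its range is refused whole. The fingers move at their own pace and stop on an object; "newtons" is the grip in N (left out, the last holds). Time passes only in rows, so rows that repeat a pose let the fingers close. It gives the time, the measured TCP pose, the force and the opening at its end, in the units of the state.
- env.get_state(): the state, without advancing time (a new reading comes with each control period).
- env.read_camera(name): name is "side" or "top"; returns a dict with "frame" (420x560x3 uint8, red, green, blue), "vertical_fov" (degrees; the focal length in pixels is half the picture's height over the tangent of half this angle, whatever the lens; pixels are square), "cx", "cy" (the principal point, pixels), "dist_coeffs" ([k1, k2, p1, p2, k3] as OpenCV has them; the pictures are not rectified), "camera_from_world" (4x4, takes a point from world to camera coordinates). Camera axes: x right, y down, z forward; pixel columns grow to the right and rows downward; lengths in m; the calibration is good to about 2 mm. A picture is of the moment at which its call begins. There is no depth.
- env.hand_in(): hands the job in, once; it reports no verdict.
The state is a dict: "clock": time; "joint_pos": joint angles; "qvel": joint speeds; "tau": joint torques, N m; "tcp_pos": TCP position; "orientation": TCP orientation; "wrist_force": force on the tool from outside, world axes, zero at the start; "ft_torque": the same for the moment, N m; "finger_gap": finger opening in m.
Only numpy, scipy, OpenCV 4.12 (cv2) and the standard library are available. Lean on these libraries where they do the work, as an engineer would, in place of code of your own. Each camera call takes 0.05 s, during which the arm holds its last target.

## Working session

There is one attempt and no reset: what is moved stays moved. The work goes in short steps, Python scripts to look and compute and a tool call to move; the robot and the scene stay as the last step left them, time stands still between calls to the robot, and variables do not carry over. Pictures are saved under pics/ and viewed, and the job is handed in when it is done.

Besides the shell and the picture viewer there is one more tool, called as name(argument=value, ...) on one line, values as JSON. step_arm: Moves the arm, as the interface text tells. Its arguments: {"type":"object","properties":{"series":{"type":"array"},"newtons":{"type":"number"}},"required":["series"]}

```bash
mkdir -p pics; cat > h.py <<'E'
import numpy as np, cv2
from workcell import env
def cam(n):
    c=env.read_camera(n); H,W=c['frame'].shape[:2]
    f=H/2/np.tan(np.radians(c['vertical_fov'])/2)
    c['K']=np.array([[f,0,c['cx']],[0,f,c['cy']],[0,0,1.]]); c['d']=np.array(c['dist_coeffs'],float)
    c['T']=np.array(c['camera_from_world']); return c
def ray(c,uv):
    p=cv2.undistortPoints(np.array(uv,float).reshape(-1,1,2),c['K'],c['d']).reshape(-1,2)
    R,t=c['T'][:3,:3],c['T'][:3,3]
    return -R.T@t, np.c_[p,np.ones(len(p))]@R
def onz(c,uv,z):
    o,d=ray(c,uv); return o+d*((z-o[2])/d[:,2])[:,None]
def tri(c1,u1,c2,u2):
    o1,d1=ray(c1,u1);o2,d2=ray(c2,u2);out=[]
    for a,b in zip(d1,d2):
        s=np.linalg.lstsq(np.c_[a,-b],o2-o1,rcond=None)[0]
        p,q=o1+s[0]*a,o2+s[1]*b; out.append(np.r_[(p+q)/2,np.linalg.norm(p-q)])
    return np.array(out)
def proj(c,P):
    return cv2.projectPoints(np.array(P,float).reshape(-1,1,3),cv2.Rodrigues(c['T'][:3,:3])[0],c['T'][:3,3],c['K'],c['d'])[0].reshape(-1,2)
def save(c,n): cv2.imwrite('pics/'+n,c['frame'][:,:,::-1])
E
python3 - <<'E'
from h import *
for n in('side','top'):
    c=cam(n);save(c,n+'0.png');print(n,c['vertical_fov'],c['d'],(-c['T'][:3,:3].T@c['T'][:3,3]).round(3))
print(env.get_state(), env.grip_depth)
E
```

```text
side 46.777309489190955 [-0.02887043  0.          0.          0.          0.        ] [ 0.506 -0.986  0.582]
top 53.692258263554265 [-0.1168003  0.         0.         0.         0.       ] [ 0.482 -0.223  1.008]
{'clock': 0.1, 'joint_pos': array([-1.39362517e+00,  3.13966183e-01,  4.51155986e-02,  1.30361611e+00,
       -1.94269441e-05,  1.43121345e+00]), 'qvel': array([-0.00081374, -0.00282542,  0.0031425 , -0.00083303, -0.00137659,
       -0.00106893]), 'tau': array([ 1.93985419e-03, -4.81723666e+01,  2.99244064e+01,  1.26783139e-02,
       -1.08545380e-04,  1.03042618e-05]), 'tcp_pos': array([ 0.17901736, -0.54594737,  0.2304842 ]), 'orientation': array([-8.34854014e-04,  9.87484209e-01,  1.57715693e-01, -2.54073958e-05]), 'wrist_force': array([-0.6137    , -0.20694702,  0.70735621]), 'ft_torque': array([0.00187256, 0.04371207, 0.01906671]), 'finger_gap': 0.08506539630034587} 0.0187
```

```bash
ls -la
```

```text
total 16
drwxr-xr-x  3 agent agent 4096 Dec  7 14:11 .
drwxr-xr-x 23 root  root  4096 Dec  7 14:10 ..
-rw-r--r--  1 agent agent 1048 Dec  7 14:11 h.py
drwxr-xr-x  2 agent agent 4096 Dec  7 14:11 pics
```

View pics/top0.png

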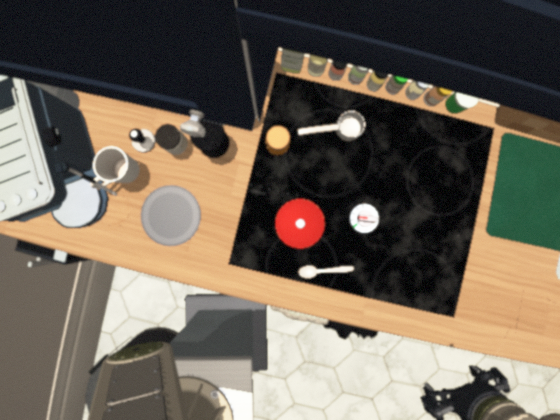

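View pics/side0.png

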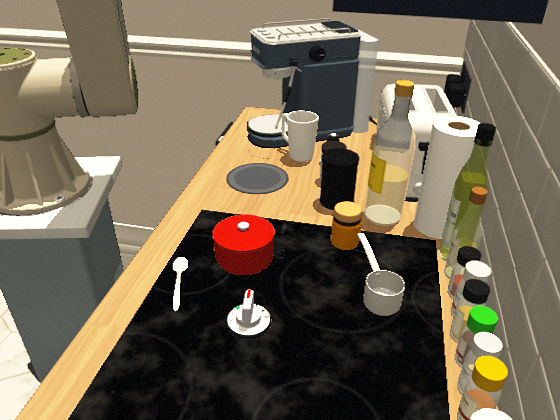

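Top view: pot at about (300,223), disc (171,215), dial (365,218) and spoon (325,271). Side view: pot (244,245), dial (249,312), disc (257,178). Next I'll zoom in on the dial and measure.

```bash
python3 - <<'E'
from h import *
t=cam('top');s=cam('side')
np.savez('pics/f0.npz',t=t['frame'],s=s['frame'])
a=cv2.resize(t['frame'][195:243,340:390],(400,384),interpolation=cv2.INTER_CUBIC)
b=cv2.resize(s['frame'][280:340,220:280],(384,384),interpolation=cv2.INTER_CUBIC)
cv2.imwrite('pics/dial0.png',np.hstack([a,b])[:,:,::-1])
def masks(c):
    hsv=cv2.cvtColor(c['frame'],cv2.COLOR_RGB2HSV);h,S,v=cv2.split(hsv)
    red=((h<8)|(h>172))&(S>150)&(v>70); grn=(h>45)&(h<85)&(S>90)&(v>60)
    return red,grn,hsv
for n,c in(('t',t),('s',s)):
    r,g,_=masks(c)
    for nm,m in(('red',r),('grn',g)):
        k,l,st,ce=cv2.connectedComponentsWithStats(m.astype(np.uint8))
        print(n,nm,[(st[i].tolist(),ce[i].round(1).tolist()) for i in range(1,k) if st[i,4]>3])
# disc
for n,c,(x,y,r) in(('t',t,(171,215,45)),('s',s,(257,178,42))):
    hsv=cv2.cvtColor(c['frame'],cv2.COLOR_RGB2HSV)
    m=((hsv[...,1]<60)).astype(np.uint8); w=np.zeros_like(m); cv2.circle(w,(x,y),r,1,-1); m*=w
    k,l,st,ce=cv2.connectedComponentsWithStats(m); i=l[y,x]
    cn=max(cv2.findContours((l==i).astype(np.uint8),0,1)[0],key=cv2.contourArea)
    P=onz(c,cn.reshape(-1,2),0.0005)[:,:2].astype(np.float32)
    (cx,cy),R=cv2.minEnclosingCircle(P.reshape(-1,1,2)); print('disc',n,st[i],cx,cy,R)
    A=np.c_[2*P,np.ones(len(P))];q=np.linalg.lstsq(A,(P**2).sum(1),rcond=None)[0];print(q[:2],np.sqrt(q[2]+q[0]**2+q[1]**2))
E
```

```text
t red [([275, 198, 51, 52, 1979], [299.6, 223.1])]
t grn [([393, 76, 15, 9, 88], [400.0, 79.4]), ([446, 95, 17, 18, 158], [452.7, 105.0]), ([487, 134, 73, 116, 6675], [526.9, 192.7])]
s red [([212, 214, 63, 61, 3056], [243.6, 244.2]), ([247, 290, 4, 8, 20], [248.2, 293.6]), ([453, 304, 3, 4, 5], [453.8, 305.8]), ([459, 355, 3, 3, 5], [460.2, 355.8]), ([459, 408, 10, 12, 30], [463.0, 414.7])]
s grn [([467, 305, 31, 29, 691], [481.9, 319.1]), ([236, 306, 4, 3, 10], [237.2, 307.0])]
disc t [ 141  185   60   61 2815] 0.504605233669281 0.03205569088459015 0.07416825741529465
[0.50431146 0.03222939] 0.07278593552492295
disc s [ 227  163   61   31 1490] 0.5049105286598206 0.032723452895879745 0.07431362569332123
[0.50526854 0.0326173 ] 0.07250560960482261
```

View pics/dial0.png

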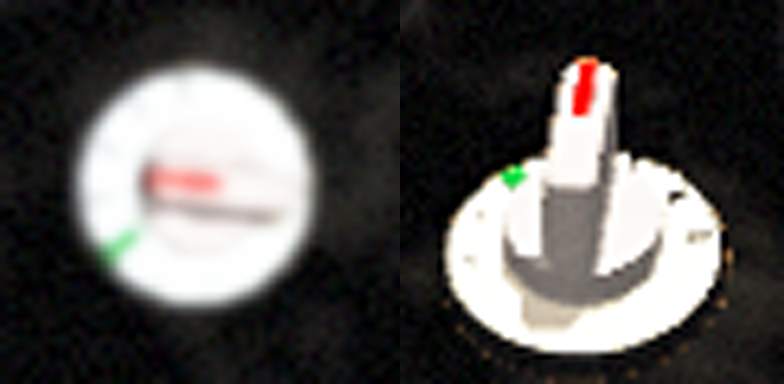

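```bash
python3 - <<'E'
from h import *
t=cam('top');s=cam('side')
def fit(P):
    P=P[:,:2];A=np.c_[2*P,np.ones(len(P))];q=np.linalg.lstsq(A,(P**2).sum(1),rcond=None)[0];return q[:2].round(4),round(float(np.sqrt(q[2]+q[0]**2+q[1]**2)),4)
def comp(m,xy):
    k,l,st,ce=cv2.connectedComponentsWithStats(m.astype(np.uint8)); return (l==l[xy[1],xy[0]]).astype(np.uint8)
def hull(m):
    cn=np.vstack(cv2.findContours(m,0,1)[0]); return cv2.convexHull(cn).reshape(-1,2)
f=t['frame'].astype(int)
# dial base, top
m=comp(f.max(2)>110,(372,225)); hp=cv2.findContours(m,0,1)[0][0].reshape(-1,2)
print('base top',fit(onz(t,hp,.0125)))
fs=s['frame'].astype(int); m=comp((fs.max(2)>110),(232,315)); 
cn=cv2.findContours(m,0,1)[0][0].reshape(-1,2); cn=cn[cn[:,1]>312]
print('base side',fit(onz(s,cn,.0125)))
# green
sub=lambda c,cond,x0,y0,w,h:(lambda yx:(yx[:,::-1].mean(0)+[x0,y0],yx[:,::-1]+[x0,y0]))(np.argwhere(cond(c['frame'][y0:y0+h,x0:x0+w].astype(int))))
gr=lambda a:(a[...,1]-np.maximum(a[...,0],a[...,2]))>35
rd=lambda a:(a[...,0]-np.maximum(a[...,1],a[...,2]))>60
gt,_=sub(t,gr,345,200,40,40);gs,_=sub(s,gr,225,295,40,40)
print('green',gt,gs,onz(t,gt,.0125),onz(s,gs,.0125),tri(t,gt,s,gs))
rt,Rt=sub(t,rd,345,200,40,40);rs,Rs=sub(s,rd,225,285,40,40)
print('red',rt,rs,onz(t,rt,.0565),onz(s,rs,.0565),tri(t,rt,s,rs))
for c,R in((t,Rt),(s,Rs)):
    P=onz(c,R,.0565)[:,:2];u,S,v=np.linalg.svd(P-P.mean(0));print('ptr',len(R),v[0],S,P.min(0),P.max(0))
# pot
m=comp((rd(f)),(285,223));hp=hull(m);print('pot top rim',[ (z,fit(onz(t,hp,z))) for z in(.055,.0685)])
kn=[]
for c,(x,y) in((t,(300,223)),(s,(243,226))):
    a=c['frame'][y-10:y+11,x-10:x+11].astype(int); k=a.min(2)>110; kn.append(np.argwhere(k)[:,::-1].mean(0)+[x-10,y-10]);print(k.sum(),kn[-1])
print('knob',tri(t,kn[0],s,kn[1]), onz(t,kn[0],.082),onz(s,kn[1],.082))
# hob corners, others
px=dict(hobL=(231,264),hobLb=(277,72),hobR=(455,315))
for k,v in px.items():print(k,onz(t,v,.0045).round(3))
px=dict(spoonL=(300,273),spoonR=(353,269),panR=(364,118),panH=(299,132),honey=(278,139),counterfront=(200,283))
for k,v in px.items():print(k,onz(t,v,.05 if k[0] in'ph' else .008).round(3))
cc=cv2.resize(t['frame'][200:246,276:324],(480,460),interpolation=cv2.INTER_CUBIC);cv2.imwrite('pics/pot.png',cc[:,:,::-1])
E
```

```text
base top (array([ 0.4873, -0.4387]), 0.0353)
base side (array([ 0.4878, -0.4379]), 0.0338)
green [354.36363636 225.45454545] [237.18181818 307.18181818] [[ 0.46943489 -0.41468571  0.0125    ]] [[ 0.4696092  -0.41311167  0.0125    ]] [[ 4.69572194e-01 -4.14428227e-01  1.38046008e-02  2.42615056e-04]]
red [362.29411765 217.17647059] [248.44827586 292.86206897] [[ 0.48855225 -0.42517883  0.0565    ]] [[ 0.48919169 -0.426972    0.0565    ]] [[ 0.48885384 -0.42547155  0.05508247  0.00058311]]
ptr 17 [0.15733129 0.98754588] [0.02290704 0.00601551] [ 0.48644771 -0.43381511] [ 0.49144346 -0.41746498]
ptr 29 [-0.08259804 -0.99658294] [0.03138359 0.00796077] [ 0.48686701 -0.43619785] [ 0.49160529 -0.41813924]
pot top rim [(0.055, (array([ 0.4784, -0.2802]), 0.0582)), (0.0685, (array([ 0.4785, -0.2793]), 0.0573))]
92 [299.86956522 223.05434783]
69 [242.92753623 224.79710145]
knob [[ 0.47886407 -0.27930189  0.08199881  0.0005986 ]] [[ 0.47856496 -0.27931227  0.082     ]] [[ 0.47916334 -0.27929556  0.082     ]]
hobL [[ 0.383 -0.116  0.004]]
hobLb [[ 0.854 -0.237  0.004]]
hobR [[ 0.242 -0.663  0.004]]
spoonL [[ 0.358 -0.281  0.008]]
spoonR [[ 0.365 -0.409  0.008]]
panR [[ 0.722 -0.439  0.05 ]]
panH [[ 0.691 -0.285  0.05 ]]
honey [[ 0.675 -0.235  0.05 ]]
counterfront [[ 0.339 -0.04   0.008]]
```

Dial axis is at (0.4875,-0.4385), bar yaw about 84°, green mark at about 126.5°, so the dial needs about +0.74 rad. The pot is at (0.479,-0.279) and the disc at (0.505,0.0325). I'll move above the dial now.

step_arm(series=[[[5, 1.8, 0], 0.17, 0], [[10, 3.6, 0], 0.34, 0], [[15, 5.4, 0], 0.51, 0], [[20, 7, 0], 0.68, 0], [[25, 8.7, 0], 0.85, 0]], newtons=40)

```text
clock: 0.92
tcp_pos: [0.4307, -0.4586, 0.231]
orientation: [-0.0, 0.833, 0.553, -0.0]
wrist_force: [-0.5, 0.1, 0.4]
finger_gap: 0.0855
```

step_arm(series=[[[3, 1, -3], 0.15, 0], [[5.7, 2, -7], 0.29, 0], [[5.7, 2, -11], 0.29, 0], [[5.7, 2, -12.5], 0.29, 0], [[5.7, 2, -12.5], 0.29, 0]])

```text
clock: 1.55
tcp_pos: [0.4869, -0.4383, 0.1053]
orientation: [-0.001, 0.745, 0.668, -0.0]
wrist_force: [-0.3, -0.4, 0.4]
finger_gap: 0.0852
```

```bash
python3 - <<'E'
from h import *
for n in('side','top'):
    c=cam(n); P=proj(c,[[.4875,-.4385,.0565]])[0];x,y=P.astype(int);print(P)
    x0,y0=max(0,x-70),max(0,y-80);cv2.imwrite(f'pics/{n}1.png',cv2.resize(c['frame'][y0:y0+120,x0:x0+140],(560,480),interpolation=2)[:,:,::-1])
print(env.get_state()['tcp_pos'])
E
```

```text
[247.30200051 298.09178725]
[368.02649571 217.4928808 ]
[ 0.48792499 -0.43972619  0.10773391]
```

View pics/side1.png

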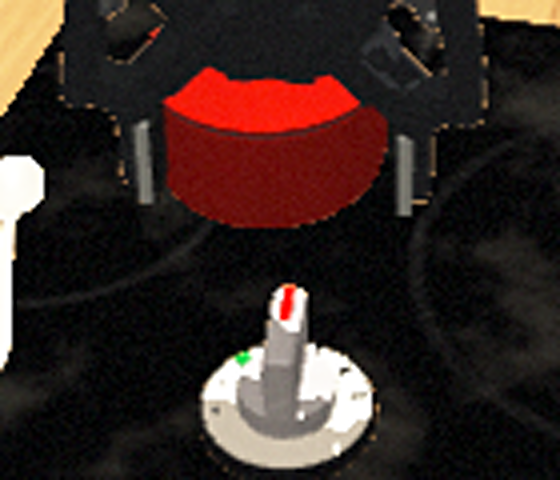

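The side view shows the open fingers at (145,165) and (405,170) in the crop, either side of the dial bar at (287,330). Next I descend and close.

step_arm(series=[[[0, 0, -3], 0, 0], [[0, 0, -6], 0, 0], [[0, 0, -7.4], 0, 0], [[0, 0, -7.4], 0, 80], [[0, 0, -7.4], 0, 150]])

```text
clock: 2.28
tcp_pos: [0.4887, -0.4407, 0.0355]
orientation: [0.002, 0.745, 0.667, -0.0]
wrist_force: [1.7, -1.1, 0.4]
finger_gap: 0.0512
```

step_arm(series=[[[0, 0, 0], 0, 200], [[0, 0, 0], 0, 255], [[0, 0, 0], 0, 255], [[0, 0, 0], 0, 255], [[0, 0, 0], 0, 255]])

```text
clock: 2.9
tcp_pos: [0.4872, -0.4413, 0.0369]
orientation: [0.002, 0.745, 0.667, -0.002]
wrist_force: [-6.9, 0.2, 7.0]
finger_gap: 0.0121
```

```bash
python3 - <<'E'
from h import *
for n in('side','top'):
    c=cam(n); P=proj(c,[[.4875,-.4385,.0565]])[0];x,y=P.astype(int)
    x0,y0=max(0,x-70),max(0,y-80);cv2.imwrite(f'pics/{n}2.png',cv2.resize(c['frame'][y0:y0+120,x0:x0+140],(560,480),interpolation=2)[:,:,::-1])
s=env.get_state();print(s['tcp_pos'],s['finger_gap'],s['wrist_force'],s['ft_torque'],s['orientation'])
E
```

```text
[ 0.48719389 -0.44131731  0.03694825] 0.011983470225941812 [-7.09492073 -0.23499778  7.11212774] [ 0.08520954  1.29192123 -0.01432358] [ 0.00219206  0.74506984  0.66698087 -0.00162583]
```

View pics/side2.png

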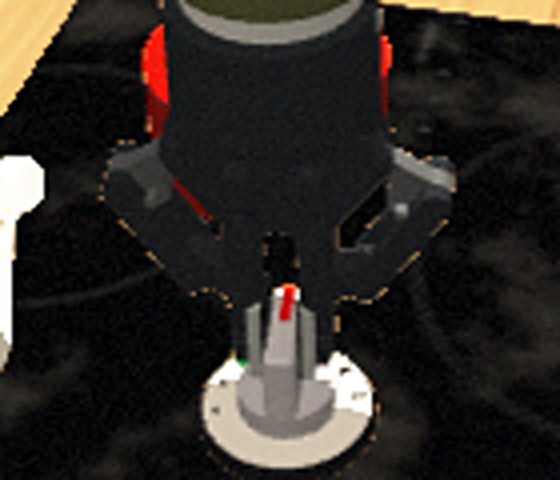

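The bar is gripped; the gap reads about 12 mm. I'll turn it counter-clockwise by 0.74.

step_arm(series=[[[0, 0.1, 0], 0.15, 255], [[0, 0.2, 0], 0.3, 255], [[0, 0.2, 0], 0.45, 255], [[0, 0.2, 0], 0.6, 255], [[0, 0.2, 0], 0.74, 255]])

```text
clock: 3.62
tcp_pos: [0.488, -0.4409, 0.037]
orientation: [0.004, 0.452, 0.892, -0.001]
wrist_force: [2.0, -4.6, -5.0]
finger_gap: 0.012
```

step_arm(series=[[[0, 0, 0], 0, 255], [[0, 0, 0], 0, 255]])

```text
clock: 3.88
tcp_pos: [0.4881, -0.441, 0.037]
orientation: [0.004, 0.453, 0.892, -0.001]
wrist_force: [0.5, -1.6, -3.5]
finger_gap: 0.012
```

```bash
python3 - <<'E'
from h import *
for n in('side','top'):
    c=cam(n); P=proj(c,[[.4875,-.4385,.0565]])[0];x,y=P.astype(int)
    x0,y0=max(0,x-70),max(0,y-80);cv2.imwrite(f'pics/{n}3.png',cv2.resize(c['frame'][y0:y0+120,x0:x0+140],(560,480),interpolation=2)[:,:,::-1])
s=env.get_state();print(s['tcp_pos'],s['finger_gap'],s['wrist_force'],s['ft_torque'],s['orientation'])
q=s['orientation'];print(np.degrees(2*np.arctan2(q[2],q[1])))
E
```

```text
[ 0.48805125 -0.44097648  0.03701822] 0.011910133466325596 [ 0.93702136 -2.586147   -2.9701421 ] [-0.20754246 -0.22530132  0.00353834] [ 0.00402338  0.45229253  0.89185927 -0.00152478]
126.21773131486069
```

View pics/side3.png

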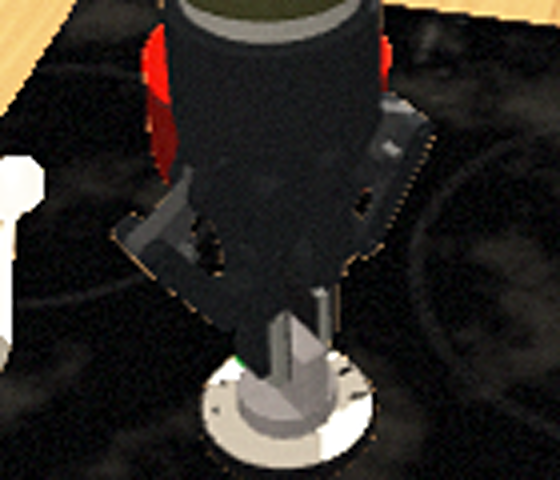

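Tool yaw is 126.2° and the bar turned with it. I'll open and rise to check.

step_arm(series=[[[0, 0, 0], 0, 100], [[0, 0, 0], 0, 0], [[0, 0, 0], 0, 0], [[0, 0, 0], 0, 0], [[0, 0, 0], 0, 0]])

```text
clock: 4.6
tcp_pos: [0.4881, -0.4409, 0.0371]
orientation: [0.004, 0.452, 0.892, -0.002]
wrist_force: [-0.4, -1.0, -0.6]
finger_gap: 0.0853
```

step_arm(series=[[[0, 0, 3], 0, 0], [[0, 0, 7], 0, 0], [[0, 0, 12], 0, 0], [[-4, -4, 15], 0, 0], [[-8, -8, 15], 0, 0]])

```text
clock: 5.22
tcp_pos: [0.409, -0.5228, 0.1911]
orientation: [0.007, 0.451, 0.892, -0.003]
wrist_force: [-0.3, -0.3, -0.3]
finger_gap: 0.0853
```

```bash
python3 - <<'E'
from h import *
im=[]
for n in('side','top'):
    c=cam(n); P=proj(c,[[.4875,-.4385,.03]])[0];x,y=P.astype(int)
    im.append(cv2.resize(c['frame'][y-32:y+32,x-32:x+32],(384,384),interpolation=2)[:,:,::-1])
    x0,y0=x-25,y-30;a=c['frame'][y0:y0+60,x0:x0+50].astype(int)
    rd=np.argwhere((a[...,0]-np.maximum(a[...,1],a[...,2]))>60)[:,::-1]+[x0,y0]
    gr=np.argwhere((a[...,1]-np.maximum(a[...,0],a[...,2]))>35)[:,::-1]+[x0,y0]
    if len(rd):
        P=onz(c,rd,.0565)[:,:2];v=P.mean(0)-[.4875,-.4385];w=np.linalg.svd(P-P.mean(0))[2][0];print(n,len(rd),P.mean(0),np.degrees(np.arctan2(v[1],v[0])),w)
    if len(gr):
        P=onz(c,gr,.0125)[:,:2].mean(0)-[.4875,-.4385];print('green',np.degrees(np.arctan2(P[1],P[0])))
cv2.imwrite('pics/d4.png',np.hstack(im))
E
```

```text
side 31 [ 0.48159837 -0.42965423] 123.70999689897337 [ 0.600498   -0.79962625]
green 125.64160053862463
top 14 [ 0.47901983 -0.42819222] 129.44399760333377 [-0.54518118  0.83831825]
green 127.93343218224699
```

View pics/d4.png

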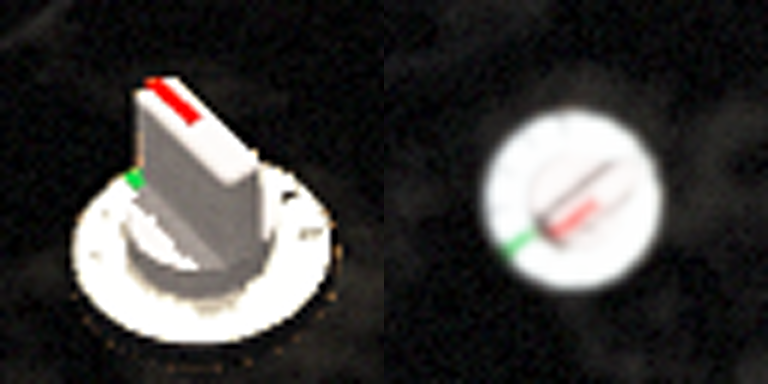

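Pointer is at about 126° and the green mark at about 126.6°, agreeing within 3° in both views. For the pot I'll use the open fingers (85 mm gap) as a low cradle behind it, pushing along 85°.

step_arm(series=[[[1.5, 4, 0], -0.15, 0], [[3, 8, 0], -0.3, 0], [[4.5, 12, 0], -0.45, 0], [[6, 15, -2], -0.6, 0], [[6.8, 17, -4], -0.72, 0]])

```text
clock: 5.95
tcp_pos: [0.4733, -0.3533, 0.1478]
orientation: [0.004, 0.74, 0.672, -0.004]
wrist_force: [0.1, 0.4, -0.1]
finger_gap: 0.0855
```

step_arm(series=[[[0, 0, 0], 0, 0], [[0, 0, 0], 0, 0]])

```text
clock: 6.2
tcp_pos: [0.4735, -0.3538, 0.1484]
orientation: [0.004, 0.74, 0.673, -0.004]
wrist_force: [-0.4, -0.0, -0.1]
finger_gap: 0.0854
```

```bash
python3 - <<'E'
from h import *
c=cam('side');save(c,'side5.png')
s=env.get_state();print(s['tcp_pos'],s['orientation']);q=s['orientation'];print(np.degrees(2*np.arctan2(q[2],q[1])))
E
```

```text
[ 0.4735815  -0.3544202   0.14867857] [ 0.00434599  0.74010077  0.67246724 -0.00444676]
84.51756175974167
```

View pics/side5.png

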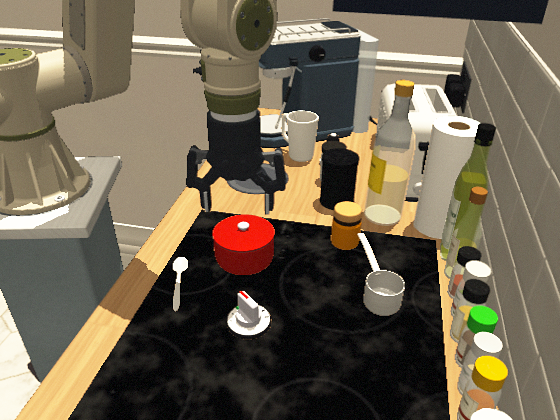

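The side view shows the gripper above and behind the pot, and the spoon, pan and tin clear of it. Descending.

step_arm(series=[[[0, 0, -4], 0, 0], [[0, 0, -8], 0, 0], [[0, 0, -11], 0, 0], [[0, 0, -12.4], 0, 0], [[0, 0, -12.4], 0, 0]])

```text
clock: 6.88
tcp_pos: [0.4732, -0.355, 0.0245]
orientation: [0.004, 0.74, 0.672, -0.004]
wrist_force: [-0.5, 1.3, 0.3]
finger_gap: 0.0856
```

```bash
python3 - <<'E'
from h import *
im=[]
for n in('side','top'):
    c=cam(n); P=proj(c,[[.477,-.33,.05]])[0];x,y=P.astype(int)
    im.append(cv2.resize(c['frame'][y-64:y+64,x-64:x+64],(400,400),interpolation=2)[:,:,::-1])
cv2.imwrite('pics/d6.png',np.hstack(im))
s=env.get_state();print(s['tcp_pos'],s['wrist_force'])
E
```

```text
[ 0.47427117 -0.35559782  0.02605639] [-0.35852803 -0.68330158  0.34906406]
```

View pics/d6.png

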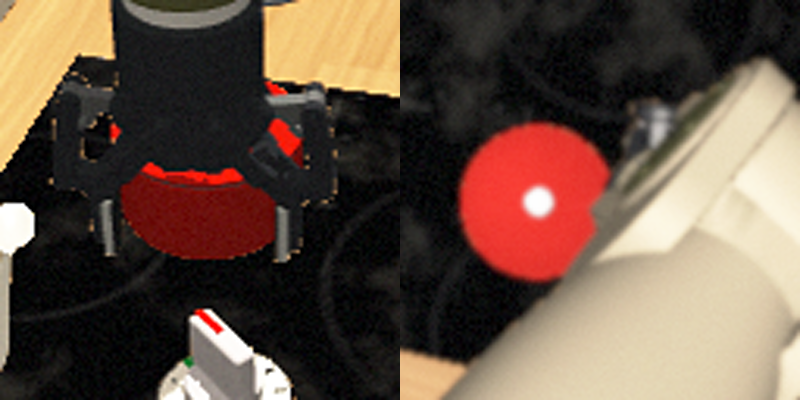

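The left half (side view) shows a finger on each side of the pot's flank at (110,230) and (285,235). I'll start pushing slowly.

step_arm(series=[[[0.1, 0.8, 0], 0, 0], [[0.1, 1.6, 0], 0, 0], [[0.2, 2.4, 0], 0, 0], [[0.2, 3.2, 0], 0, 0], [[0.3, 4, 0], 0, 0]])

```text
clock: 7.6
tcp_pos: [0.4775, -0.3159, 0.0264]
orientation: [0.006, 0.74, 0.672, -0.005]
wrist_force: [-0.1, -3.2, 0.7]
finger_gap: 0.0853
```

step_arm(series=[[[0.1, 0.8, 0], 0, 0], [[0.1, 1.6, 0], 0, 0], [[0.2, 2.4, 0], 0, 0], [[0.3, 3.2, 0], 0, 0], [[0.3, 4, 0], 0, 0]])

```text
clock: 8.22
tcp_pos: [0.4808, -0.2755, 0.0265]
orientation: [0.006, 0.74, 0.672, -0.005]
wrist_force: [0.4, -4.4, -0.2]
finger_gap: 0.0855
```

```bash
cat > pot.py <<'E'
from h import *
import sys
im=[];t=cam('top');s=cam('side');st=env.get_state();print(st['tcp_pos'],st['wrist_force'])
f=t['frame'].astype(int)
P=proj(t,[[st['tcp_pos'][0],st['tcp_pos'][1]+.045,.07]])[0]
m=((f[...,0]-np.maximum(f[...,1],f[...,2]))>60).astype(np.uint8)
k,l,ss,ce=cv2.connectedComponentsWithStats(m);i=1+ss[1:,4].argmax();w=ss[i];print(w)
a=f[w[1]+8:w[1]+w[3]-8,w[0]+8:w[0]+w[2]-8]
k=np.argwhere((a.min(2)>110))[:,::-1]+[w[0]+8,w[1]+8]
kc,r=cv2.minEnclosingCircle(k.reshape(-1,1,2).astype(np.float32)) if len(k) else ((0,0),0)
print('knob',len(k),k.mean(0),kc,r,'if on hob',onz(t,k.mean(0),.082)[0].round(4),'on top',onz(t,k.mean(0),.0775)[0].round(4))
hp=cv2.convexHull(np.argwhere(l==i)[:,::-1].astype(np.int32)).reshape(-1,2)
Q=onz(t,hp,.064);Q=Q[Q[:,1]>np.median(Q[:,1])][:,:2]
A=np.c_[2*Q,np.ones(len(Q))];q=np.linalg.lstsq(A,(Q**2).sum(1),rcond=None)[0];print('rim',q[:2].round(4),np.sqrt(q[2]+q[0]**2+q[1]**2))
for c in(s,t):
    x,y=proj(c,[[st['tcp_pos'][0],st['tcp_pos'][1]+.03,.05]])[0].astype(int)
    x=np.clip(x,64,496);y=np.clip(y,64,356)
    im.append(cv2.resize(c['frame'][y-64:y+64,x-64:x+64],(400,400),interpolation=2)[:,:,::-1])
cv2.imwrite('pics/'+sys.argv[1],np.hstack(im))
E
python3 pot.py p7.png
```

```text
[ 0.48054232 -0.27444048  0.02634561] [ 0.61972824 -1.86933672  0.63552735]
[252 196  29  40 555]
knob 81 [269.19753086 222.02469136] (268.0, 220.0) 8.062357902526855 if on hob [ 0.4824 -0.211   0.082 ] on top [ 0.4824 -0.2109  0.0775]
rim [ 0.4861 -0.2223] 0.051103754138136906
```

View pics/p7.png

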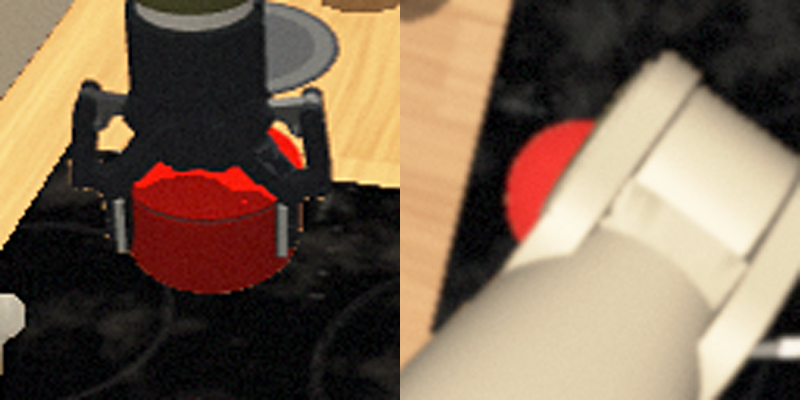

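```bash
cat > sp.py <<'E'
from h import *
s=cam('side');f=s['frame'].astype(int);st=env.get_state()
hsv=cv2.cvtColor(s['frame'],cv2.COLOR_RGB2HSV)
m=(((hsv[...,0]<8)|(hsv[...,0]>172))&(hsv[...,1]>150)&(hsv[...,2]>50)).astype(np.uint8)
k,l,ss,ce=cv2.connectedComponentsWithStats(m);i=1+ss[1:,4].argmax();print(ss[i])
hp=cv2.convexHull(np.argwhere(l==i)[:,::-1].astype(np.int32)).reshape(-1,2)
import sys
zb=float(sys.argv[1])
# lower flank: leftmost/rightmost tangent rays -> bisector; lowest foot point -> y
x0,y0,w,h,_=ss[i]
for v in range(int(y0+h*.45),int(y0+h*.85),3):
    u=np.where(l[v]==i)[0]; P=onz(s,[[u.min(),v],[u.max()+1,v]],zb+.035);o=ray(s,[[0,0]])[0]
    d=P[:,:2]-o[:2]; d/=np.linalg.norm(d,axis=1)[:,None]; b=d.sum(0);b/=np.linalg.norm(b);half=np.arccos(d[0]@d[1])/2
    c=o[:2]+b*.055/np.sin(half); print(v,u.min(),u.max(),'centre(tangent)',c.round(4))
# line at bottom
y=np.where((l==i).any(1))[0].max();u=np.where(l[y]==i)[0].mean()
P=onz(s,[[u,y+1]],zb)[0];d=P[:2]-o[:2];d/=np.linalg.norm(d);print('foot front',P.round(4),'centre',(P[:2]+d*.046).round(4))
print(st['tcp_pos'])
E
python3 sp.py .0045
```

```text
[ 221  214   53   43 1649]
233 223 267 centre(tangent) [ 0.475  -0.0219]
236 223 267 centre(tangent) [ 0.4748 -0.0259]
239 223 267 centre(tangent) [ 0.4747 -0.03  ]
242 222 273 centre(tangent) [ 0.4842 -0.1624]
245 223 272 centre(tangent) [ 0.4832 -0.1332]
248 224 270 centre(tangent) [ 0.4804 -0.0827]
foot front [ 0.4844 -0.2745  0.0045] centre [ 0.4829 -0.2285]
[ 0.48046852 -0.27459278  0.02628566]
```

Pot is seated in the cradle, with its centre at about (0.483,-0.2285), 46 mm ahead of the TCP. Continuing.

step_arm(series=[[[0.1, 1, 0], 0, 0], [[0.2, 2, 0], 0, 0], [[0.3, 3, 0], 0, 0], [[0.3, 4, 0], 0, 0], [[0.4, 5, 0], 0, 0]])

```text
clock: 9.0
tcp_pos: [0.4844, -0.2239, 0.0263]
orientation: [0.006, 0.74, 0.673, -0.004]
wrist_force: [-0.6, -4.4, -0.4]
finger_gap: 0.0853
```

step_arm(series=[[[0.1, 1, 0], 0, 0], [[0.2, 2, 0], 0, 0], [[0.3, 3, 0], 0, 0], [[0.3, 4, 0], 0, 0], [[0.4, 5, 0], 0, 0]])

```text
clock: 9.62
tcp_pos: [0.4894, -0.1739, 0.0271]
orientation: [0.007, 0.74, 0.673, -0.004]
wrist_force: [0.1, -2.5, -1.2]
finger_gap: 0.0852
```

step_arm(series=[[[0.1, 1, 0], 0, 0], [[0.2, 2, 0], 0, 0], [[0.3, 3, 0], 0, 0], [[0.3, 4, 0], 0, 0], [[0.4, 5, 0], 0, 0]])

```text
clock: 10.25
tcp_pos: [0.4932, -0.1231, 0.027]
orientation: [0.007, 0.74, 0.673, -0.004]
wrist_force: [0.4, -2.8, -2.0]
finger_gap: 0.0854
```

```bash
python3 pot.py p8.png; python3 sp.py 0
```

```text
[ 0.49332079 -0.12261186  0.02714159] [ 0.09022503 -0.10923734  0.18793926]
[361 219   7   5  15]
knob 0 [nan nan] (0, 0) 0 if on hob [nan nan nan] on top [nan nan nan]
rim [ 0.4764 -0.4225] 0.0025675069982124214
[ 230  172   48   42 1486]
190 232 271 centre(tangent) [0.4911 0.1616]
193 233 272 centre(tangent) [0.4937 0.1568]
196 232 271 centre(tangent) [0.4908 0.1525]
199 230 277 centre(tangent) [ 0.4979 -0.041 ]
202 231 276 centre(tangent) [ 0.4974 -0.004 ]
205 233 274 centre(tangent) [0.4963 0.085 ]
foot front [ 0.4961 -0.124   0.    ] centre [ 0.4956 -0.078 ]
[ 0.49346311 -0.12297857  0.02723763]pot.py:11: RuntimeWarning: Mean of empty slice.
  print('knob',len(k),k.mean(0),kc,r,'if on hob',onz(t,k.mean(0),.082)[0].round(4),'on top',onz(t,k.mean(0),.0775)[0].round(4))
  ret = um.true_divide(
```

View pics/p8.png

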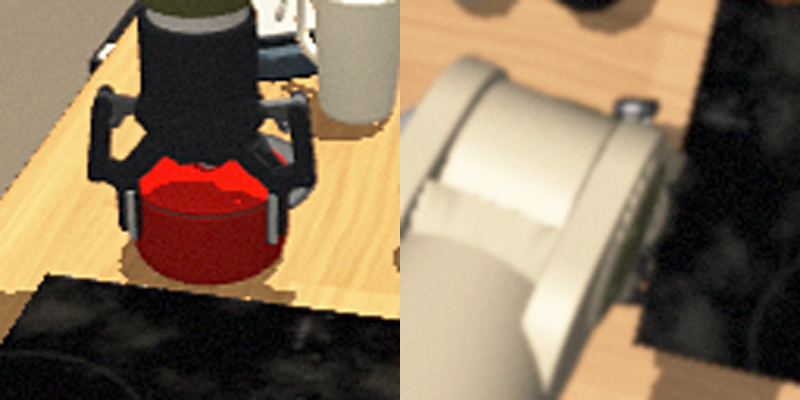

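The pot is off the hob and upright on the wood at about (0.496,-0.078). There are 11 cm left, with the last part slower.

step_arm(series=[[[0.1, 1, 0], 0, 0], [[0.2, 2, 0], 0, 0], [[0.3, 3, 0], 0, 0], [[0.4, 4, 0], 0, 0], [[0.5, 5, 0], 0, 0]])

```text
clock: 11.02
tcp_pos: [0.4986, -0.0723, 0.0273]
orientation: [0.007, 0.74, 0.673, -0.004]
wrist_force: [-0.4, -2.5, -0.0]
finger_gap: 0.0855
```

step_arm(series=[[[0.1, 1, 0], 0, 0], [[0.2, 2, 0], 0, 0], [[0.3, 3, 0], 0, 0], [[0.3, 4, 0], 0, 0], [[0.4, 4.8, 0], 0, 0]])

```text
clock: 11.65
tcp_pos: [0.5024, -0.0237, 0.0273]
orientation: [0.007, 0.74, 0.673, -0.004]
wrist_force: [-1.5, -3.8, -0.2]
finger_gap: 0.0857
```

```bash
python3 sp.py 0;python3 - <<'E'
from h import *
for n in('top','side'): save(cam(n),n+'9.png')
E
```

```text
[ 235  149   46   41 1326]
167 238 274 centre(tangent) [0.5044 0.2907]
170 238 274 centre(tangent) [0.5043 0.2858]
173 238 274 centre(tangent) [0.5041 0.2809]
176 235 279 centre(tangent) [0.5069 0.0519]
179 236 278 centre(tangent) [0.5067 0.0958]
182 238 277 centre(tangent) [0.508  0.1722]
foot front [ 0.5073 -0.0253  0.    ] centre [0.5073 0.0207]
[ 0.50246166 -0.0227319   0.02725465]
```

View pics/side9.png

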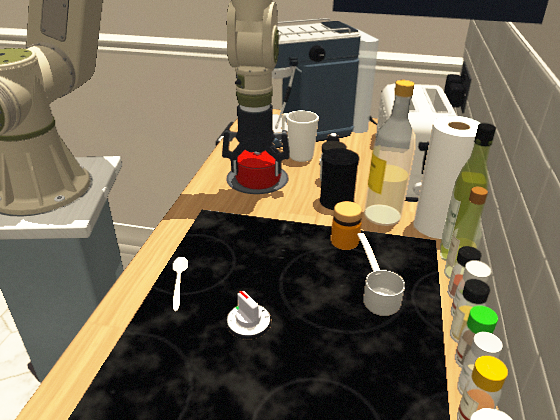

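View pics/top9.png

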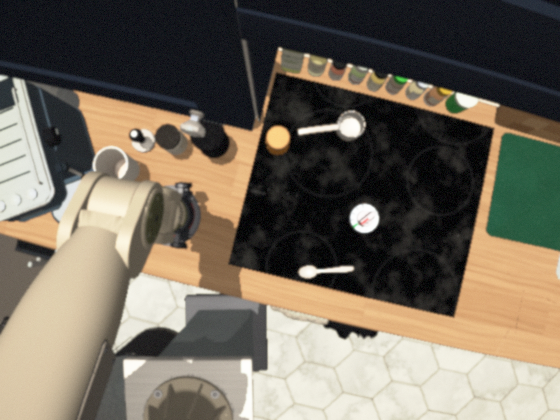

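The pot at (257,168) in the side view is on the disc, centre about (0.506,0.021). It needs 1.1 cm more, then I back straight off.

step_arm(series=[[[0, 0.4, 0], 0, 0], [[0, 0.8, 0], 0, 0], [[0, 1.1, 0], 0, 0], [[0, 1.1, 0], 0, 0], [[0, 1.1, 0], 0, 0]])

```text
clock: 12.42
tcp_pos: [0.5025, -0.012, 0.0273]
orientation: [0.006, 0.739, 0.674, -0.003]
wrist_force: [0.0, -1.5, 0.1]
finger_gap: 0.0855
```

step_arm(series=[[[0, -0.5, 0], 0, 0], [[0, -2, 0], 0, 0], [[0, -4, 0], 0, 0], [[0, -7, 0], 0, 0], [[0, -10, 0], 0, 0]])

```text
clock: 13.05
tcp_pos: [0.5024, -0.1136, 0.0272]
orientation: [0.006, 0.739, 0.674, -0.003]
wrist_force: [0.0, -0.6, 0.4]
finger_gap: 0.0851
```

step_arm(series=[[[0, -3, 5], 0, 0], [[0, -8, 10], 0, 0], [[-2, -13, 15], 0, 0], [[-6, -18, 17], 0, 0], [[-10, -23, 17], 0, 0]])

```text
clock: 13.68
tcp_pos: [0.4152, -0.3296, 0.1974]
orientation: [0.008, 0.739, 0.674, -0.003]
wrist_force: [1.0, -0.8, -0.1]
finger_gap: 0.0853
```

step_arm(series=[[[-3, -5, 0], 0, 0], [[-6, -10, 0], 0, 0], [[-6, -10, 0], 0, 0]])

```text
clock: 14.05
tcp_pos: [0.3523, -0.4335, 0.1971]
orientation: [0.008, 0.741, 0.671, -0.003]
wrist_force: [-0.3, 0.5, 0.2]
finger_gap: 0.0851
```

```bash
python3 - <<'E'
from h import *
t=cam('top');s=cam('side');save(t,'top10.png');save(s,'side10.png')
kn=[];out=[]
for c in(t,s):
    hsv=cv2.cvtColor(c['frame'],cv2.COLOR_RGB2HSV)
    m=(((hsv[...,0]<8)|(hsv[...,0]>172))&(hsv[...,1]>150)&(hsv[...,2]>50)).astype(np.uint8)
    k,l,ss,ce=cv2.connectedComponentsWithStats(m);i=1+ss[1:,4].argmax();x,y,w,h,_=ss[i];print(ss[i])
    hh=h if c is t else h//3
    a=c['frame'][y:y+hh,x+10:x+w-10].astype(int);a=a[6:-6] if c is t else a
    kk=np.argwhere((a.min(2)>100))[:,::-1]+[x+10,y+(6 if c is t else 0)];kn.append(kk.mean(0));print(len(kk),kn[-1])
    if c is t:
        P=onz(t,cv2.convexHull(np.argwhere(l==i)[:,::-1].astype(np.int32)).reshape(-1,2),.06)[:,:2]
        A=np.c_[2*P,np.ones(len(P))];q=np.linalg.lstsq(A,(P**2).sum(1),rcond=None)[0];print('rim',q[:2],np.sqrt(q[2]+q[0]**2+q[1]**2))
print('knob',tri(t,kn[0],s,kn[1]),onz(t,kn[0],.0775))
E
python3 sp.py 0
```

```text
[ 140  191   50   47 1743]
87 [160.5862069  213.64367816]
rim [0.50552195 0.03182202] 0.05595786443028544
[ 234  144   47   43 1686]
40 [256.45 147.7 ]
knob [[0.50593415 0.03429369 0.07883265 0.00094156]] [[0.50644043 0.03467386 0.0775    ]]
[ 234  144   48   43 1686]
163 235 280 centre(tangent) [0.5086 0.0463]
166 235 280 centre(tangent) [0.5085 0.0423]
169 235 280 centre(tangent) [0.5083 0.0384]
172 236 280 centre(tangent) [0.5095 0.057 ]
175 236 279 centre(tangent) [0.5082 0.0767]
178 237 277 centre(tangent) [0.5068 0.15  ]
foot front [ 0.5053 -0.0117  0.    ] centre [0.5052 0.0343]
[ 0.35482338 -0.42917647  0.19708311]
```

View pics/top10.png

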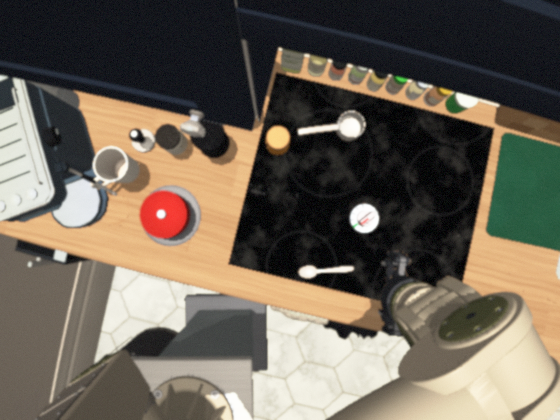

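View pics/side10.png

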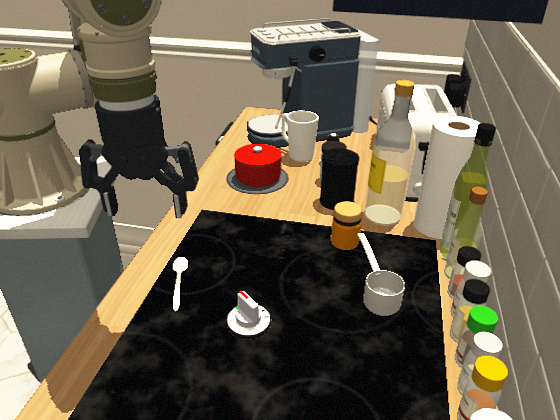

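The pot's knob is at (0.506,0.034) and the disc centre at (0.505,0.0325), about 2 mm apart. The dial pointer still lines up with the green mark, the bystanders haven't moved and the arm is clear, so I'm handing in.

```bash
python3 -c "
from workcell import env
s=env.get_state();print(abs(s['qvel']).max());print(env.hand_in())"
```

```text
0.029920782932802294
the job is handed in; nothing more can be done
None
```

The job is done and handed in at about 14 s of the 45 s allowed; the hand-in gives no verdict.

- **Dial:** I gripped the bar and turned it about 0.74 rad counter-clockwise. Afterwards the pointer read 124° in the side view and 129° in the top view, against the green mark at 126° and 128°. That is within about 2° of zero in each view, well inside the 8° limit. I didn't re-measure it after moving the pot, but it looked the same in the last pictures.
- **Pot:** I pushed it with the open fingers behind it, at about 80 mm/s or less, off the hob edge and onto the disc, then backed away. The last check put its knob at (0.506, 0.034) and the rim fit gave (0.5055, 0.032). The disc centre is (0.505, 0.0325), so the pot is about 2 mm off. It stands upright on the disc.
- **Disagreement:** centres worked out from the pot's sides in the side view scattered by centimetres along y, because that method is poorly conditioned. I used the knob, rim and foot measurements instead, which agreed with each other within about 3 mm.
- **Bystanders:** they show no movement by eye in the before and after pictures, and the arm was clear of everything at the end.

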